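# Unclamp the conditioning box and hold its lid open

### The arm

A 7-joint arm with a two-finger parallel gripper is mounted at the origin on the work surface. World frame = base frame: x ahead of the robot, y to its left, z up, the work surface at z = 0. Lengths are in m, angles in rad, forces in N, time in s.
With the tool pointing down it reaches from about 0.4 to 0.85 m from the base axis. Payload 10.4 kg.
Tool frame: the origin (TCP) lies between the finger pads; the fingertips stand 19 mm ahead of it and the grasp point (between the pads) is the TCP; z points along the fingers, y is the line along which they close (so a half turn about z gives the same grasp; the last joint's range is limited). The gripper opens to 85 mm and grips with 20 to 120 N. Pads are 22 mm wide; open, the fingers measure 114 mm over their backs; the gripper's body (76 mm by 85 mm) begins 54 mm behind the grasp point. The pads swing forward as they close: fully open they stand 13 mm farther back than shut.
Start: joints at [1.204, 0.332, -0.065, 1.46, 0.022, 1.35, -0.088], TCP at [0.211, -0.588, 0.25] pointing down, gripper open.
Joint ranges: [-2.6, 2.6], [-0.5, 2.12], [-1.47, 1.34], [0.16, 2.42], [-1.27, 4.41], [0.06, 2.06], [-2.6, 2.6]. Speed limits (rad/s): [2.22, 2.22, 2.79, 2.79, 3.14, 3.14, 3.14].

### API

Orientations are given as a unit quaternion [x, y, z, w].
In Python, from rig import robot gives the robot as it stands. Calls block until the motion is done:
- robot.reach(position, orientation): joint-space move of the TCP to a pose.
- robot.move_l(position, rotation=None, v=0.15, guard=None): straight line of the TCP; rotation=None keeps the orientation; v is the mean speed in m/s. With guard (N) it stops when the force on the tool has changed by that much, and returns True; else False.
- robot.set_joints(angles): joint-space move.
- robot.gripper_to(opening, grip_force=None): opening from 0.0 (shut) to 1.0 (fully open); grip_force is the grip in N (None keeps the last); returns when the fingers have stopped.
- robot.wait(seconds).
- robot.solve_ik(position, orientation): joint angles nearest the present ones, or None.
- robot.get_image(name): name is "side" or "top" or "wrist"; returns a dict with "img" (480x640x3 uint8, red, green, blue), "mtx" (3x3 intrinsics, pixels), "xyz" and "attitude" of the camera in the world. Camera axes: x right, y up, looking along -z (the intrinsics and any distortion apply to the point x, -y, -z); pixel columns grow to the right and rows downward; lengths in m; the calibration is good to about 2 mm. The wrist camera is an equidistant fisheye: a pixel r from the principal point sees the ray r / f radians off the axis. A picture is of the moment at which its call begins. There is no depth.
A pose or a line that the arm cannot do raises robot.Unreachable and nothing moves.
- robot.hand_in(): hands the job in; it is judged then, once.
Trained networks look in a picture, given as the dict that the camera call returned (one of the last four; its "shot" number tells which), for a name from the list of things; names that differ only in an ending like _2 or _b are one class to them, and where a whole thing is asked for, a point or a joint stands for the part that bears it (a point fixed in the world has none). Each returns a list of dicts, best first, with "conf" (0 to 1); they miss things now and then, are a little off and sometimes report something else, mostly with a low value. They report only what shows in the picture. A call takes as long as a camera call.
- robot.masks_of(picture, thing): "mask" (480x640 bool, what is visible of it) and "extent" ([left, top, width, height] in pixels, round what is visible of it).
Readings, each from a call of its own:
- robot.current_time(): time.
- robot.current_joint_pos(): joint angles.
- robot.current_joint_velocities(): joint speeds.
- robot.current_effort(): joint torques, N m.
- robot.current_tcp_pos(): TCP position.
- robot.current_tcp_rot(): TCP orientation.
- robot.current_contact_force(): force on the tool from outside, world axes, zero at the start.
- robot.current_moment(): the same for the moment, N m.
- robot.current_opening(): opening from 0.0 (shut) to 1.0 (fully open).
- robot.current_gripper_force(): force on a finger pad.
Only numpy, scipy, OpenCV 4.12 (cv2) and the standard library are available. Lean on these libraries where they do the work, as an engineer would, in place of code of your own. Each camera call takes 0.05 s, during which the arm holds its last target. There are 200 camera calls.

### The job

Open the white specimen conditioning box for me: first turn its hex clamp nut anticlockwise, a quarter turn to its stop, so that the tab swings off the shut lid, then raise the lid, which has a bar handle, to 60 degrees from shut (give or take 6) and keep it there. The lid falls shut by itself, so finish while still holding it steady with the gripper at that angle; do not let go, and leave the holder, the weight and the jar near the box where they are.

Things in the scene. Friction and masses are not known exactly. Their poses are not given: they have to be found in the camera images.
- box: White box fixed to the table, 180 (its x) by 280 (its y) by 100 mm high, with a hinged aluminium lid. Origin: centre of its underside; x points from the nut's side to the hinge side, y left, z up. A lug 52 by 60 mm, 30 mm thick, stands out from its front (-x) face under the nut, its top at the rim (100 mm up).
- hinge_mid (a point): Point on the lid's hinge axis, at box (+90, +50, +100) mm, in line with the middle of the handle. The axis runs along the box's y, along its far (+x) top edge. Fixed.
- handle_mid (a point): Middle of the round steel handle bar: 12 mm thick, 90 mm long, parallel to the hinge, on a 12 mm post at either end, its centre 35 mm above the lid's top face. Lid shut: 140 mm towards the box's -x and 43 mm above hinge_mid; moves on an arc of 146 mm radius about the hinge. The bar may turn between the fingers as the lid rises. Axes: the lid's.
- lid: Aluminium lid, 180 by 280 mm, 8 mm thick, with its handle 0.35 to 0.7 kg. Origin on the hinge axis, at the middle of its length. Shut, its axes are the box's and it lies on the rim, from 0 to -180 mm in x, its top face 108 mm above the table.
- lid_angle (a joint): Opening angle of the lid, rad: 0 shut, growing as its front (-x) edge rises; 60 degrees is 1.047; stop at 1.35. It falls shut from any angle when let go; the hinge has hardly any friction.
- nut_grip (a point): Point on the upright axis of the captive steel hex nut at gripping height, 140 mm above the table, box (-116, -60, +140) mm. The nut is a hexagonal prism 32 mm across flats, 115 to 153 mm above the table. The point turns with it: its x axis points along the tab and is square to one pair of flats (the other pairs 60 degrees on).
- nut (a joint): Angle of the nut, rad: 0 with its tab along the box's +x, over the lid, locking it; grows anticlockwise seen from above; stop at 1.571. The tab is 14 mm wide, 109 to 115 mm above the table, reaching 38 mm from the axis (lid edge 26 mm from it); clear of the lid above 1.1. It stays where left, turns with about 0.1 N m and does not rise.
- holder: Bystander: loose knurled specimen holder, a steel disc 68 mm wide and 28 mm high with a felt face, standing on the table near the box. Origin at the centre of its underside.
- weight: Bystander: loose steel loading weight, 60 mm wide and 30 mm high with a thin stem and knob to 85 mm, near the box. Origin at the centre of its underside.
- jar: Bystander: loose amber jar with white cap, 60 mm wide, 80 mm high, near the box. Origin at the centre of its underside.

How it is judged:
By the outcome, as a careful person would: the job done as asked, in the order asked, and still so for the second after the job is handed in, while the arm keeps its last pose, push and grip.
It also fails if it takes over 48 s, if anything falls off the work surface, if the arm or the gripper's body presses on something with over 40 N, if the wrist force passes 120 N, or if a joint passes its speed limit or range.

## Working session

There is one attempt and no reset: what is moved stays moved. The work goes in short steps, each a Python script; the robot and the scene stay as the last script left them, time stands still between calls to the robot, and variables do not carry over. Pictures are saved under pics/ and viewed, at most 10 in all, crops included, and the job is handed in when it is done.

```bash
mkdir -p pics; ls; python3 - <<'E'
from rig import robot
import cv2,numpy as np
for n in ["top","side"]:
    p=robot.get_image(n); cv2.imwrite(f"pics/{n}0.png",p["img"][:,:,::-1]); print(n,p["mtx"],p["xyz"],p["attitude"],[k for k in p])
    for t in ["box","lid","handle_mid","nut","holder","weight","jar"]:
        r=robot.masks_of(p,t); print(t,[(round(d["conf"],2),d["extent"],np.argwhere(d["mask"]).mean(0)[::-1].round(1)) for d in r[:2]])
print(robot.current_time(),robot.current_tcp_rot())
E
```

```text
pics
top [[464.76677071   0.         308.91544697]
 [  0.         464.76677071 241.11403441]
 [  0.           0.           1.        ]] [0.38671872 0.04651126 1.03550577] [ 0.0790917  -0.07674723 -0.69189882  0.71353373] ['img', 'mtx', 'xyz', 'attitude', 'shot']
box [(0.94, [325.6, 180.2, 151.8, 133.2], array([401.9, 241.1])), (0.42, [300.5, 184.3, 23.7, 33.2], array([314.5, 201.1]))]
lid [(0.55, [322.5, 179.0, 152.8, 115.8], array([402.3, 234.6]))]
handle_mid [(0.8, [325.2, 178.7, 151.5, 115.6], array([402.2, 234.5]))]
nut [(0.92, [412.6, 279.0, 21.2, 21.0], array([421. , 291.8]))]
holder [(0.8, [283.9, 245.5, 32.4, 29.4], array([299.8, 257.6])), (0.44, [413.0, 276.2, 22.0, 23.3], array([421.7, 292.3]))]
weight [(0.77, [461.2, 274.6, 34.5, 24.9], array([478.7, 287.4]))]
jar [(0.94, [300.8, 184.4, 27.9, 33.9], array([314.4, 200.9]))]
side [[590.98041224   0.         316.5785447 ]
 [  0.         590.98041224 240.09238974]
 [  0.           0.           1.        ]] [0.54105795 0.76113563 0.74802819] [-0.02263826  0.40680901  0.91235461 -0.04003749] ['img', 'mtx', 'xyz', 'attitude', 'shot']
box [(0.57, [247.2, 125.8, 161.5, 146.5], array([325.9, 195.9]))]
lid [(0.89, [251.3, 130.2, 132.4, 99.7], array([321.4, 179.2]))]
handle_mid [(0.79, [250.8, 126.4, 132.5, 109.0], array([321.3, 179.4]))]
nut [(0.86, [370.7, 143.9, 33.1, 25.2], array([390.9, 157.1])), (0.6, [317.2, 269.3, 41.2, 42.1], array([336.9, 290.5]))]
holder [(0.55, [318.5, 267.6, 40.8, 44.7], array([336.8, 290.7])), (0.37, [252.7, 126.3, 133.4, 106.4], array([321.1, 179.2]))]
weight [(0.58, [251.4, 126.6, 158.4, 143.0], array([326. , 195.8])), (0.53, [368.3, 128.9, 10.9, 13.2], array([375.5, 134.5]))]
jar [(0.92, [246.6, 237.2, 38.4, 55.2], array([265.5, 263.1]))]
0.8 [9.85258008e-01 1.71074988e-01 1.53060685e-05 7.09953168e-05]
```

View pics/top0.png

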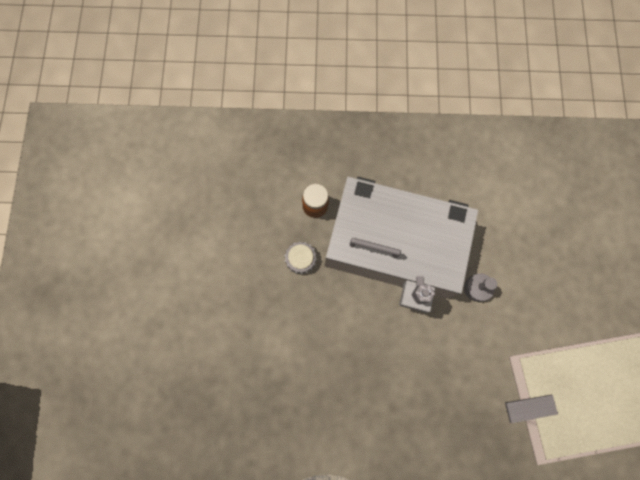

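View pics/side0.png

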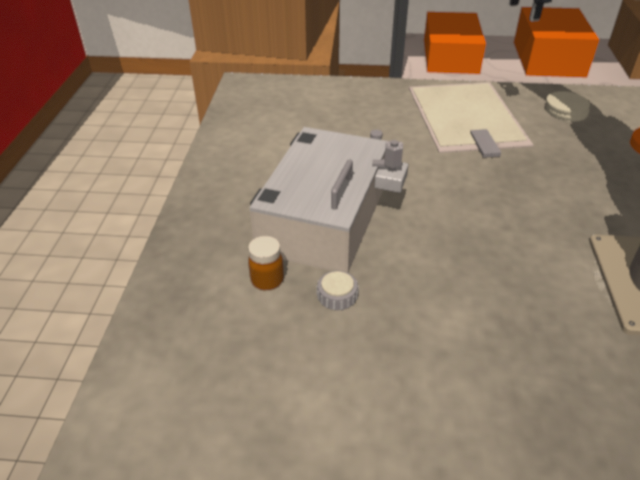

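The top view shows the box (lid centre about 402,235; handle 377,247; nut 424,293). The weight is at its −y side (482,288), the holder at (300,258) and the jar at (315,200). The side view agrees. Next I fit the box pose to the lid masks and nut.

```bash
cat > h.py <<'E'
from rig import robot
import cv2,numpy as np
from scipy.spatial.transform import Rotation as R
from scipy.optimize import minimize
def proj(p,X):
    c=(np.asarray(X)-p["xyz"])@R.from_quat(p["attitude"]).as_matrix()
    c=c*[1,-1,-1]; q=c@np.asarray(p["mtx"]).T
    return q[:,:2]/q[:,2:]
def W(b,X):
    return R.from_euler('z',b[2]).apply(np.asarray(X,float))+[b[0],b[1],0]
def cuboid(x0,x1,y0,y1,z0,z1): return [[x,y,z] for x in(x0,x1) for y in(y0,y1) for z in(z0,z1)]
LID=cuboid(-.09,.09,-.14,.14,.1,.108)
BOX=cuboid(-.09,.09,-.14,.14,0,.108)
NUT=[[-.116+.0178*np.cos(a),-.06+.0178*np.sin(a),z] for a in np.arange(0,6.3,np.pi/6) for z in(.115,.153)]
def hull(p,b,X):
    m=np.zeros((480,640),np.float32)
    q=cv2.convexHull(proj(p,W(b,X)).astype(np.float32))
    big=np.zeros((480*4,640*4),np.uint8); cv2.fillConvexPoly(big,np.round((q+.5)*4*16-8).astype(np.int32),255,shift=4)
    return cv2.resize(big,(640,480),interpolation=cv2.INTER_AREA)/255.
E
python3 - <<'E'
from h import *
V=[]
for n in["top","side"]:
    p=robot.get_image(n)
    for t,X in(("lid",LID),("nut",NUT)):
        m=robot.masks_of(p,t)[0]["mask"].astype(float); V.append((n,t,p,X,cv2.GaussianBlur(m,(0,0),1.5)))
def cost(b,sel=V): return sum(abs(cv2.GaussianBlur(hull(p,b,X),(0,0),1.5)-m).sum()*(2 if t=="nut" else 1) for n,t,p,X,m in sel)
def ray(p,uv,z):
    d=R.from_quat(p["attitude"]).apply(np.linalg.inv(p["mtx"])@[*uv,1]*[1,-1,-1]); return p["xyz"]+d*(z-p["xyz"][2])/d[2]
p=V[0][2]; c=ray(p,(402,235),.108); print("c",c)
h=ray(p,(377,247),.143); nn=ray(p,(422,289),.153); d=h-nn; y0=np.arctan2(d[1],d[0])-np.arctan2(.11,.066); print("yaw0",y0)
def fit(sel):
    best=None
    for dy in(-.2,0,.2):
        x0=np.array([c[0],c[1],y0+dy])
        s=np.array([x0]+[x0+e for e in np.diag([.02,.02,.1])])
        r=minimize(cost,x0,args=(sel,),method="Nelder-Mead",options=dict(initial_simplex=s,xatol=1e-4,fatol=.5,maxiter=150))
        if best is None or r.fun<best.fun: best=r
    return best
for name,sel in(("all",V),("top",V[:2]),("side",V[2:]),("lid",[V[0],V[2]])):
    r=fit(sel); print(name,r.x.round(4),r.fun)
    if name=="all": np.save("b.npy",r.x); b=r.x
for n in(0,2):
    p=V[n][2]; im=p["img"][:,:,::-1].copy()
    for X in(BOX,NUT): cv2.polylines(im,[cv2.convexHull(proj(p,W(b,X)).round().astype(np.int32))],True,(0,255,0),1)
    cv2.polylines(im,[proj(p,W(b,[[-.05,.005,.143],[-.05,.095,.143]])).round().astype(np.int32)],False,(0,0,255),1)
    V[n]=V[n]+(cv2.resize(im[110:330,230:530],None,fx=1.3,fy=2.6*.5) if 0 else cv2.resize(im[110:330,230:530],(400,293)),)
cv2.imwrite("pics/fit.png",cv2.resize(np.hstack([V[0][-1],V[2][-1]]),(800,293)))
for q in("nut",): pass
print("nut",W(b,[[-.116,-.06,.14]]),"handle",W(b,[[-.05,.05,.143]]),"hinge",W(b,[[.09,.05,.1]]))
E
```

```text
c [ 0.61359917 -0.13762019  0.108     ]
yaw0 -0.2279926986476981
all [ 0.6172 -0.1375 -0.2325] 983.245827109196
top [ 0.6176 -0.1375 -0.232 ] 446.84850581023204
side [ 0.617  -0.1384 -0.232 ] 527.7407847188463
lid [ 0.6173 -0.1375 -0.2323] 494.6181855329435
nut [[ 0.49047228 -0.16919195  0.14      ]] handle [[ 0.58004503 -0.0773621   0.143     ]] hinge [[ 0.71627692 -0.10962465  0.1       ]]
```

View pics/fit.png

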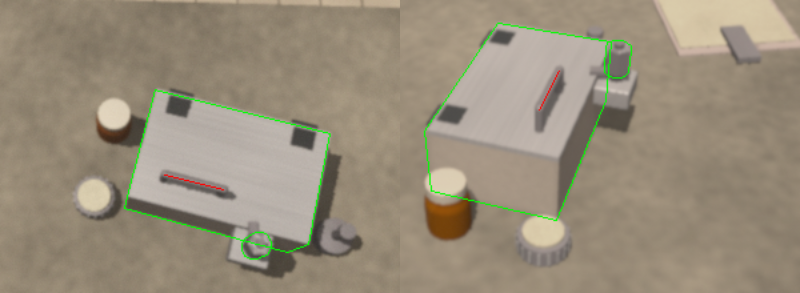

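The fit overlay matches the lid, nut and handle in both views. Now I check reachability.

```bash
cat >> h.py <<'E'
def down(psi): return R.from_euler('z',psi)*R.from_euler('x',np.pi)
def lidpose(b,a,f,psi0):  # lid angle a, tool follows tilt f*a
    ph=np.arctan2(.043,.14)+a; r=np.hypot(.14,.043)
    P=W(b,[[.09-r*np.cos(ph),.05,.1+r*np.sin(ph)]])[0]
    ax=R.from_euler('z',b[2]).apply([0,1,0])
    return P,(R.from_rotvec(ax*f)*down(psi0)).as_quat()
E
python3 - <<'E'
from h import *
b=np.load("b.npy"); N=W(b,[[-.116,-.06,.14]])[0]
for k in(-4,-3,-2,-1,0,1,2,3):
    psi=b[2]+np.pi/2+k*np.pi/3
    print(k,round(psi,2),[None if (q:=robot.solve_ik(N,down(psi+t).as_quat())) is None else q.__array__().round(2) if hasattr(q,'__array__') else np.round(q,2) for t in(0,.8,1.6)])
for s in(0,np.pi):
  for a,f in((0,0),(.52,0),(.52,.26),(.52,.52),(1.05,0),(1.05,.3),(1.05,.5),(1.05,.8),(1.05,-.3)):
    q=robot.solve_ik(*lidpose(b,a,f,b[2]+np.pi/2+s)); print(round(s,1),a,f,None if q is None else np.round(q,2))
E
```

```text
-4 -2.85 [array([ 0.85,  0.26, -0.68,  1.84,  0.18,  1.1 ,  1.96]), array([ 1.27,  0.48, -1.23,  1.83,  0.48,  1.19,  2.54]), array([-0.74,  0.37,  1.18,  1.92, -0.39,  1.11, -2.23])]
-3 -1.8 [None, array([ 0.57,  0.22, -0.36,  1.86,  0.09,  1.08, -2.4 ]), array([ 0.63,  0.22, -0.43,  1.85,  0.11,  1.08, -1.61])]
-2 -0.76 [array([ 0.59,  0.22, -0.38,  1.86,  0.09,  1.08, -2.16]), array([ 0.65,  0.23, -0.45,  1.85,  0.11,  1.08, -1.37]), array([ 0.71,  0.24, -0.51,  1.85,  0.13,  1.09, -0.58])]
-1 0.29 [array([ 0.66,  0.23, -0.47,  1.85,  0.12,  1.09, -1.13]), array([ 0.72,  0.24, -0.53,  1.85,  0.14,  1.09, -0.34]), array([ 0.78,  0.25, -0.6 ,  1.85,  0.16,  1.09,  0.44])]
0 1.34 [array([ 0.74,  0.24, -0.56,  1.85,  0.14,  1.09, -0.1 ]), array([ 0.8 ,  0.25, -0.62,  1.85,  0.16,  1.09,  0.68]), array([ 0.83,  0.26, -0.66,  1.85,  0.18,  1.1 ,  1.47])]
1 2.39 [array([ 0.79,  0.25, -0.61,  1.85,  0.16,  1.09,  0.93]), array([ 0.84,  0.26, -0.67,  1.84,  0.18,  1.1 ,  1.72]), array([ 1.27,  0.48, -1.23,  1.83,  0.48,  1.19,  2.29])]
2 3.43 [array([ 0.85,  0.26, -0.68,  1.84,  0.18,  1.1
[... 397 characters left out ...]
  0.26  1.62 -0.34]
0 0.52 0.52 [ 0.37  0.8  -0.52  1.01  0.21  1.91 -0.32]
0 1.05 0 [ 0.51  0.57 -0.67  1.24  0.34  1.45 -0.35]
0 1.05 0.3 [ 0.36  0.78 -0.55  0.9   0.29  1.83 -0.3 ]
0 1.05 0.5 None
0 1.05 0.8 None
0 1.05 -0.3 [ 0.63  0.37 -0.72  1.54  0.36  1.05 -0.39]
3.1 0 0 [ 0.97  0.67 -1.24  1.65  0.65  1.3   2.51]
3.1 0.52 0 [ 0.9   0.68 -1.25  1.47  0.65  1.44  2.56]
3.1 0.52 0.26 [ 0.77  0.88 -1.25  1.23  0.68  1.77  2.55]
3.1 0.52 0.52 [ 0.63  1.03 -1.22  0.98  0.67  2.06  2.56]
3.1 1.05 0 [ 0.78  0.8  -1.25  1.22  0.75  1.6   2.58]
3.1 1.05 0.3 [ 0.61  1.07 -1.41  0.88  0.92  2.03  2.58]
3.1 1.05 0.5 None
3.1 1.05 0.8 None
3.1 1.05 -0.3 [ 0.95  0.58 -1.24  1.52  0.72  1.18  2.54]
```

```bash
python3 - <<'E'
from h import *
b=np.load("b.npy"); N=W(b,[[-.116,-.06,.14]])[0]
psi=b[2]+np.pi/2-np.pi/3
robot.reach(N+[0,0,.1],down(psi).as_quat())
robot.gripper_to(.7)
print("hit",robot.move_l(N,v=.1,guard=8),robot.current_tcp_pos())
robot.gripper_to(0,40)
print(robot.current_opening()*85,robot.current_gripper_force(),robot.current_contact_force(),robot.current_time())
p=robot.get_image("side"); cv2.imwrite("pics/g.png",cv2.resize(p["img"][60:300,200:520,::-1],(640,480)))
E
```

```text
hit False [ 0.49092178 -0.16928552  0.14066126]
33.570031354556235 39.88327693194151 [ 0.66064215 -5.51533125  4.60720227] 4.8167
```

View pics/g.png

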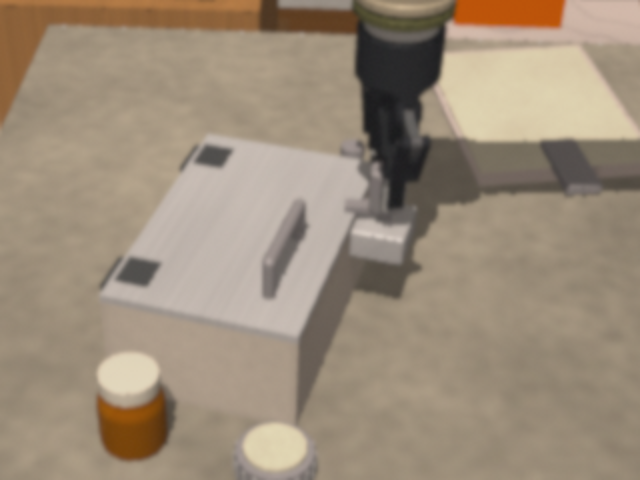

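The fingers hold the nut (about 380,190), with the tab still over the lid. Now I turn it in steps.

```bash
python3 - <<'E'
from h import *
b=np.load("b.npy"); N=W(b,[[-.116,-.06,.14]])[0]
psi=b[2]+np.pi/2-np.pi/3
for t in np.radians([15,30,45,60,75,86,91,94]):
    robot.move_l(N,down(psi+t).as_quat())
    x=R.from_quat(robot.current_tcp_rot()).as_matrix()[:,0]
    print(round(np.degrees(t)),np.round(np.degrees(np.arctan2(x[1],x[0])-psi),1),np.round(robot.current_contact_force(),1),np.round(robot.current_moment(),2),round(robot.current_opening()*85,1),robot.current_time())
p=robot.get_image("side"); cv2.imwrite("pics/t.png",cv2.resize(p["img"][60:300,200:520,::-1],(640,480)))
E
```

```text
15 15.0 [ 0.8 -5.6  4.6] [-0.87 -0.02  0.14] 33.6 5.275
30 30.0 [-0.5 -4.9  4.5] [-0.83  0.05  0.11] 33.0 5.6833
45 45.0 [ 0.1 -4.5  5.8] [-0.79  0.18  0.11] 33.4 6.0917
60 60.0 [-0.8 -4.1  5.8] [-0.75  0.3   0.1 ] 33.6 6.5
75 75.0 [-1.1 -3.7  6.3] [-0.77  0.42  0.08] 33.7 6.9083
86 86.0 [-2.1 -1.1  8. ] [-0.33  0.7   0.04] 31.8 7.25
91 90.9 [-3.7 -0.1  8.1] [-0.06  0.74 -0.64] 31.2 7.5
94 93.8 [-3.7  0.9  8.9] [ 0.21  0.84 -1.68] 31.3 7.75
```

View pics/t.png

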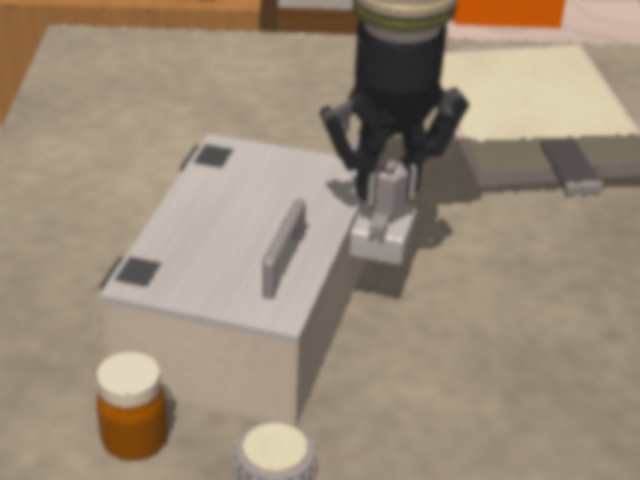

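The moment rose at 91°, so the nut is at its stop. The tab at (380,225) now points along +y, clear of the lid. Next I release it and grip the handle.

```bash
python3 - <<'E'
from h import *
b=np.load("b.npy"); N=W(b,[[-.116,-.06,.14]])[0]
psi=b[2]+np.pi/2
robot.move_l(N,down(psi-np.pi/3+np.radians(91)).as_quat())
robot.gripper_to(.7); robot.move_l(N+[0,0,.1])
H,q=lidpose(b,0,0,psi)
robot.reach(H+[0,0,.09],q)
p=robot.get_image("side"); cv2.imwrite("pics/n.png",cv2.resize(p["img"][60:300,200:520,::-1],(640,480)))
print("hit",robot.move_l(H+[0,0,.0],v=.1,guard=8),robot.current_tcp_pos()-H)
f0=robot.current_contact_force()
robot.gripper_to(0,50)
print(f0,robot.current_opening()*85,robot.current_gripper_force(),robot.current_contact_force(),robot.current_moment(),robot.current_time())
E
```

```text
hit False [4.41864135e-04 4.23661313e-05 7.01968216e-04]
[-0.68981682 -0.15293806  0.28543238] 10.019867620014528 48.64988386631012 [ 4.7006119  -1.63939732 -0.62799101] [-0.13003839 -1.0033075  -0.0299467 ] 11.65
```

View pics/n.png

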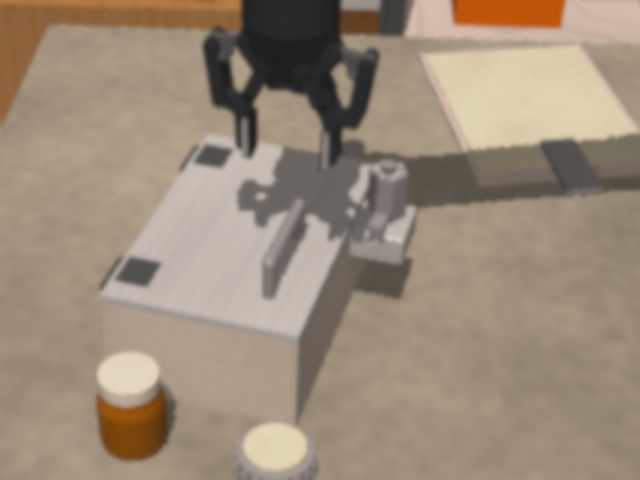

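The nut is released with its tab off the lid (380,215), and the handle is gripped. Now I raise the lid.

```bash
python3 - <<'E'
from h import *
b=np.load("b.npy"); psi=b[2]+np.pi/2; B=R.from_euler('z',b[2]).inv()
for d in range(4,61,4):
    a=np.radians(d); P,q=lidpose(b,a,.2*a,psi)
    robot.move_l(P,q,v=.06)
    F=B.apply(robot.current_contact_force())
    if d%8==4: print(d,np.round(F,1),np.round(B.apply(robot.current_moment()),2),round(robot.current_opening()*85,1),round(robot.current_time(),1))
    if np.linalg.norm(F)>35: print("stop",F);break
t=B.apply(robot.current_tcp_pos()-W(b,[[.09,.05,.1]])[0]); print("angle",np.degrees(np.arctan2(t[2],-t[0])-np.arctan2(43,140)),np.hypot(t[0],t[2]))
p=robot.get_image("side"); im=p["img"][:,:,::-1].copy()
rows=[]
for a,c in((54,(255,0,0)),(60,(0,255,0)),(66,(0,0,255))):
    r=np.radians(a); X=[[.09-.18*np.cos(r)*s+o*np.sin(r),y,.1+.18*np.sin(r)*s+o*np.cos(r)] for s,y,o in((0,-.14,0),(1,-.14,0),(1,.14,0),(0,.14,0))]
    cv2.polylines(im,[proj(p,W(b,X)).round().astype(np.int32)],True,c,1)
cv2.imwrite("pics/l.png",cv2.resize(im[40:300,180:500],(738,600)))
E
```

```text
4 [ 6.6  0.5 -8.8] [ 0.2  -1.31 -0.07] 10.3 12.0
12 [ 5.6  0.8 -6.3] [ 0.15 -1.08 -0.06] 10.0 12.6
20 [-0.3  0.  -5.7] [-0.01  0.08 -0.04] 9.6 13.2
28 [-8.1 -1.6  2. ] [-0.34  1.76 -0.01] 10.0 13.9
36 [-11.8  -2.3   7.5] [-0.48  2.48  0.01] 9.9 14.5
44 [-12.6  -3.   12.3] [-0.59  2.97  0.04] 10.2 15.1
52 [-11.9  -3.2  17.4] [-0.6   3.02  0.05] 10.3 15.8
60 [-8.3 -2.9 20.8] [-0.57  2.83  0.11] 9.8 16.4
angle 60.43242165295033 0.15054243848029802
```

View pics/l.png

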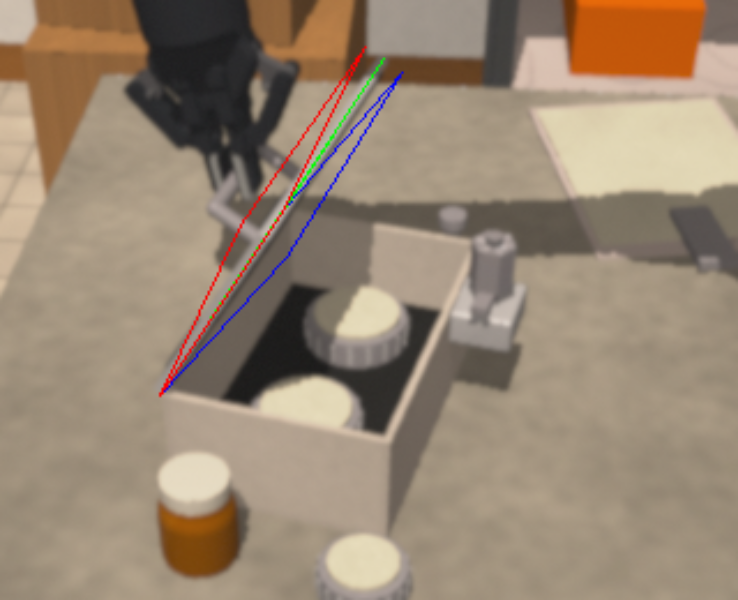

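The lid lies on the green 60° outline, within the 54° (blue) and 66° (red) bounds. There is some radial push of about 22 N, so I relieve it, check that the lid is steady, then hand in.

```bash
python3 - <<'E'
from h import *
b=np.load("b.npy"); psi=b[2]+np.pi/2; Bz=R.from_euler('z',b[2]); a=np.radians(60)
P,q=lidpose(b,a,.2*a,psi); ph=a+np.arctan2(43,140)
robot.move_l(P+.003*Bz.apply([-np.cos(ph),0,np.sin(ph)]),q,v=.02)
for _ in range(3):
    robot.wait(.6)
    t=Bz.inv().apply(robot.current_tcp_pos()-W(b,[[.09,.05,.1]])[0])
    print(np.degrees(np.arctan2(t[2],-t[0])-np.arctan2(43,140)),np.hypot(t[0],t[2]),np.round(Bz.inv().apply(robot.current_contact_force()),1),robot.current_gripper_force(),round(robot.current_opening()*85,1),robot.current_time())
p=robot.get_image("side"); q=robot.get_image("top")
# lid angle from its front edge corner fit to both masks
for im,n in((p,"side"),(q,"top")):
    r=robot.masks_of(im,"lid")
    if not r: print(n,"none");continue
    m=cv2.GaussianBlur(r[0]["mask"].astype(float),(0,0),1)
    def X(d):
        A=R.from_euler('y',np.radians(d)); return A.apply(np.array(cuboid(-.18,0,-.14,.14,0,.008)))+[.09,0,.1]
    print(n,r[0]["conf"],[(d,round(abs(hull(im,b,X(d))-m).sum())) for d in range(48,73,3)])
x=np.hstack([p["img"][80:300,200:440],q["img"][140:360,270:510]])[:,:,::-1]
cv2.imwrite("pics/f.png",cv2.resize(x,(800,366)))
E
```

```text
60.04830426799012 0.15064174839021383 [-5.4 -1.1  6.9] 50.16688048839569 10.0 17.35
60.05808001423224 0.15066245398799252 [-6.6 -1.2  6.2] 50.16698777675629 10.5 17.95
60.05125351622831 0.15064950158448442 [-5.8 -1.7  7.1] 50.166563987731934 9.8 18.55
side 0.63 [(48, 3123), (51, 2447), (54, 1670), (57, 810), (60, 1264), (63, 1959), (66, 2454), (69, 2825), (72, 3214)]
top 0.62 [(48, 4205), (51, 3502), (54, 2769), (57, 2014), (60, 1707), (63, 2023), (66, 2318), (69, 2624), (72, 3095)]
```

View pics/f.png

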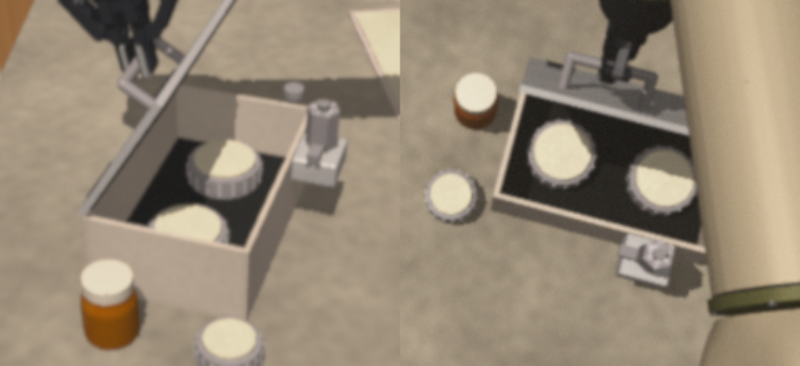

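Both views agree on 58–60°. The bar is gripped and steady at 50 N, the tab is off the lid, and the bystanders are where they were.

```bash
python3 -c "
from rig import robot
print(robot.hand_in())"
```

```text
the job is handed in; nothing more can be done
None
```

The nut is turned to its stop, the lid is held steady in the gripper at about 60°, the holder, weight and jar were not touched, and the job is handed in at about 19 s on the robot's clock.

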